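# Aim the inspection turntable at the bullet camera and lock it

## Task

The camera back on the turntable has to be turned towards the bullet camera for a test picture. Gently push one of the turntable's spokes round with a fingertip until the arrow arm points at the middle of the bullet camera's foot, and after that push the lock lever fully home against its stop post. Only push, do not grip or lift anything; leave the bullet camera and the other things on the bench where they are, and do not touch the camera back.

Things in the scene. Friction and masses are not known exactly. Their poses are not given: they have to be found in the camera images.
- turntable: Round grey plate, diameter 150 mm, top 99 mm above the bench, free to turn about a vertical axis on the stand. Origin: on the axis, at bench height. Its x axis points along the arrow arm, z up. Four level arms, 90 degrees apart: arrow arm along +x, ball spokes along +y, -x, -y. Friction 0.1 N m (about 1 N at a spoke); it stays where it is left. Gentle is under 20 N
- ball_a (a point): Centre of the black ball (diameter 24 mm) at the end of the spoke along the turntable's +y, 135 mm from the axis, 93 mm above the bench. All arms are steel rods 12 mm thick with their centre line 93 mm above the bench, 23 mm above the riser plate; free from radius 75 mm outwards
- ball_b (a point): The same on the turntable's -x side, opposite the arrow arm
- ball_c (a point): The same on the turntable's -y side
- arrow_tip (a point): Tip of the arrow arm: the one arm that ends in a steel cone (34 mm wide, 36 mm long) instead of a ball; 155 mm from the axis, 93 mm above the bench
- mounted_back: The camera back clamped in the nest in the middle of the turntable (white shell 65 x 56 x 20 mm with boards, top 145 mm above the bench); it turns with the plate; do not touch it. Origin within 20 mm of the turntable's axis, 99 mm above the bench
- stand: The fixed stand: aluminium riser plate, 240 x 390 x 12 mm, top 70 mm above the bench, on four legs; parts may stand under it. Origin: on the turntable's axis, at bench height; z up. The plate reaches 120 mm to its +x and -x sides, 115 mm to +y, 275 mm to -y, where the lock lever sits. Stand, turntable and lever take at most 40 N
- lock_lever (a joint): Lock lever on the stand's right (-y) end: vertical hinge, rad, growing anticlockwise from above. 0: fully open, pointing along the stand's -y, away from the turntable; 1.40: locked, lying across the stand against the stop post (steel pin 10 mm thick, 32 mm high, 50 mm from the pivot, on the turntable's side of the lever). Friction 0.08 N m, stays where left; it does not brake the turntable
- lever_pivot (a point): Point on the lever's hinge axis, 93 mm above the bench, 195 mm from the turntable's axis and outside the sweep of the spokes; the boss round it is 28 mm wide, its top 106 mm above the bench
- lever_ball (a point): Centre of the black ball (diameter 22 mm) at the lever's end, 85 mm from the pivot, 93 mm above the bench; the lever is a round steel rod 12 mm thick from the pivot to here, its centre line 23 mm above the riser plate
- camera_foot (a point): Centre of the round foot (diameter 75 mm, 6 mm high) of the white bullet camera that stands loose on the bench to the left of the turntable; the camera is 210 mm high, its head spreads to 80 mm from this point and leans towards the turntable. This point is 6 mm above the bench
- bullet_camera: The bullet camera itself, 110 x 114 x 210 mm; must stay where it stands. Origin under its middle on the bench
- lens_cap: black round lens cap, diameter 22, 10 mm high, lying on a corner of the riser plate; a bystander, not to be moved. Origin: centre of its underside
- tape_roll: roll of brown tape lying flat, 88 x 92 x 24 mm; a bystander, not to be moved. Origin: centre of its underside
- flux_bottle: white dispensing bottle with a red needle cap, diameter 44, 140 mm high; a bystander, not to be moved. Origin: centre of its underside
- ribbed_cup: ribbed white cup, 66 x 72 x 59 mm; a bystander, not to be moved. Origin: centre of its underside
- loose_back: a loose camera back lying on the bench (white shell 66 x 56 x 20 mm with boards to 43 mm high and wires, 155 x 58 mm in all); a bystander, not to be moved. Origin: centre of the underside of the whole, wires included
- screw_tray: yellow screw box with a clear lid, 76 x 98 x 36 mm; a bystander, not to be moved. Origin: centre of its underside
- driver_holder: black funnel-shaped screwdriver holder, 62 x 70 x 75 mm; a bystander, not to be moved. Origin: centre of its underside

How it is judged:
On the way, in this order (a step that is already met when the one before it is completed fails the run):
1. the arrow arm is brought to point at the middle of the bullet camera's foot, the lever still open (y of camera_foot in the frame of turntable between -0.025 and 0.025 m and x of camera_foot in the frame of turntable above 0.1 m and angular speed of turntable below 0.05 rad/s and value of joint lock_lever below 1 rad), for 0.3 s.
2. the lock lever is pushed home against its stop (value of joint lock_lever above 1.3 rad), for 0.2 s.
At the end, for the whole second after the job is handed in: The line along the arrow arm passes within 25 mm of the centre of the bullet camera's foot, arrow towards it; the turntable is at rest; the lock lever is within 0.1 rad of its stop (value over 1.3); the bullet camera stands upright within 15 mm of where it stood (y of camera_foot in the frame of turntable between -0.025 and 0.025 m and x of camera_foot in the frame of turntable above 0.1 m and angular speed of turntable below 0.05 rad/s and value of joint lock_lever above 1.3 rad and distance of bullet_camera from where it was at the start of the episode below 0.015 m and angle between bullet_camera's own z axis and vertical below 0.1 rad); the robot touches nothing.
It fails at once if the bullet camera is moved, lifted or tipped (distance of bullet_camera from where it was at the start of the episode above 0.015 m or angle between bullet_camera's own z axis and vertical above 0.15 rad).
It fails at once if the camera back on the turntable is touched (contact force between any of the fingers, the arm and mounted_back above 1 N).
It fails at once if the turntable is gripped or shoved hard (over 20 N) (contact force between the fingers and turntable above 20 N).
It fails at once if the stand or lock lever is gripped or shoved hard (over 40 N) (contact force between the fingers and stand above 40 N).
It fails at once if a bystander is moved more than 20 mm or lifted (distance of any of lens_cap, tape_roll, flux_bottle, ribbed_cup, loose_back, screw_tray, driver_holder from where it was at the start of the episode above 0.02 m).
It also fails if it takes over 67 s, if anything falls off the work surface, if the arm or the gripper's body presses on something with over 40 N, if the wrist force passes 120 N, or if a joint passes its speed limit or range.

## Robot

A 6-joint arm with a two-finger parallel gripper is mounted at the origin on a cart in front of the work surface, level with it; the furniture and walls round the work are solid. World frame = base frame: x ahead of the robot, y to its left, z up, the work surface at z = 0. Lengths are in m, angles in rad, forces in N, time in s.
With the tool pointing down it reaches from about 0.25 to 0.725 m from the base axis. Payload 4 kg.
Tool frame: the origin (TCP) lies midway between the tips of the shut fingers; the grasp point (between the pads) lies 19 mm behind it; z points along the fingers, y is the direction in which the jaws open and shut (so a half turn about z gives the same grasp; the last joint's range is limited). The gripper opens to 85 mm and grips with 20 to 120 N. Pads are 22 mm wide; open, the fingers measure 114 mm over their backs; the gripper's body (76 mm by 85 mm) begins 54 mm behind the grasp point. The pads swing forward as they close: fully open they stand 13 mm farther back than shut.
Start: joints at [1.19, 0.241, 0.005, 1.335, 0, 1.571], TCP at [0.186, 0.464, 0.205] pointing down, gripper open.
Joint ranges: [-2.72, 2.72], [-1.05, 1.87], [-1.09, 1.28], [-1.99, 2.15], [-1.42, 1.44], [-3.14, 3.14]. Speed limits (rad/s): [2.79, 2.79, 3.14, 3.14, 3.14, 3.14].

## Interface

Orientations are given as a unit quaternion [x, y, z, w].
In Python, from workcell import bot, vision gives the robot as it stands. The module is installed in compiled form; this text tells all that it offers.
- The arm moves only by the tool send_rows, never from a script. Its argument "targets" is a list that holds one entry, the list of rows, each a list of 5 numbers: the shift along the world's x, y, z in cm, then the turn about the world's z in rad, then the finger opening in cm, from 0 to 8.54. A call has 1 to 12 rows; each row is the pose to reach, as a shift and turn from the pose commanded when the call began; what a row does not reach only later rows make up. A row lasts 1/8 s, in which the tool goes at most 62.5 mm and 10.7 degrees, less where a joint would pass 70% of its speed; a pose out of reach is approached as far as the arm can. A call with a gripper value outside its range is refused whole. The fingers move at their own pace and stop on an object; the grip force is fixed at half the most. Time passes only in rows, so rows that repeat a pose let the fingers close. It gives the time, the measured TCP pose, the force and the opening at its end, in the units of the state.
- bot.get_obs(): the state, without advancing time (a new reading comes with each control period).
- vision.camera(name): name is "scene" or "top" or "wrist"; returns the picture (400x640x3 uint8, red, green, blue); there is no depth.
- vision.get_calibration(name): a dict with "vertical_fov" (degrees; the focal length in pixels is half the picture's height over the tangent of half this angle, whatever the lens; pixels are square), "cx", "cy" (the principal point, pixels), "k1" (the pictures are not rectified: a ray, as slopes to the right and down, at radius r is drawn at 1 + k1 r^2 times it, then the intrinsics apply), "rvec" (rotation vector, rad) and "tvec" (3), from world to camera coordinates, as OpenCV has them; the wrist camera has in their place "T_tool_cam" (4x4, takes a point from camera to tool coordinates, whose origin is the TCP and whose axes are the flange's). Camera axes: x right, y down, z forward; pixel columns grow to the right and rows downward; lengths in m; the calibration is good to about 2 mm. A picture is of the moment at which its call begins: read the wrist's pose just before it. get_calibration takes no time and is no camera call.
- bot.job_done(): hands the job in, once; it reports no verdict.
Trained networks look in the newest picture that a camera, given by its name, has taken for a name from the list of things; names that differ only in an ending like _2 or _b are one class to them, and where a whole thing is asked for, a point or a joint stands for the part that bears it (a point fixed in the world has none). Each returns a list of dicts, best first, with "score" (0 to 1); they miss things now and then, are a little off and sometimes report something else, mostly with a low value. They report only what shows in the picture. A call takes as long as a camera call.
- vision.boxes_of(target, camera): "uv" ([column, row] in pixels, amid what is visible of it).
The state is a dict: "clock": time; "joint_pos": joint angles; "joint_vel": joint speeds; "tau": joint torques, N m; "eef_pos": TCP position; "tool_rot": TCP orientation; "ft_force": force on the tool from outside, world axes, zero at the start; "ft_torque": the same for the moment, N m; "grip_width": finger opening in m.
Only numpy, scipy, OpenCV 4.12 (cv2) and the standard library are available. Lean on these libraries where they do the work, as an engineer would, in place of code of your own. Each camera call takes 0.05 s, during which the arm holds its last target.

## Working session

There is one attempt and no reset: what is moved stays moved. The work goes in short steps, Python scripts to look and compute and a tool call to move; the robot and the scene stay as the last step left them, time stands still between calls to the robot, and variables do not carry over. Pictures are saved under pics/ and viewed, and the job is handed in when it is done.

Besides the shell and the picture viewer there is one more tool, called after "Emit:" by a JSON object that holds its "fn" and its "kwargs", one argument or row to a line. send_rows: Moves the arm, as the interface text tells. Its arguments: {"type":"object","properties":{"targets":{"type":"array"}},"required":["targets"]}

```bash
mkdir -p pics; ls; python3 - <<'E'
from workcell import bot, vision
import cv2
o=bot.get_obs();print(o)
for n in ["scene","top","wrist"]:
    im=vision.camera(n);cv2.imwrite(f"pics/{n}0.png",im[:,:,::-1])
    print(n,vision.get_calibration(n))
E
```

```text
pics
{'clock': 0.0, 'joint_pos': array([1.19001424e+00, 2.41434055e-01, 3.74203286e-03, 1.33520225e+00,
       3.03106027e-06, 1.57083362e+00]), 'joint_vel': array([ 0.00269097,  0.00042063,  0.00160676,  0.00071782, -0.00050614,
        0.00052336]), 'tau': array([ 5.88949897e-04, -3.72319543e+01,  2.52409565e+01,  1.70497724e-02,
       -1.06959551e-04, -2.96640067e-06]), 'eef_pos': array([0.1855699 , 0.46355676, 0.20440929]), 'tool_rot': array([ 1.89261094e-01,  9.81926239e-01, -1.02973470e-03, -1.99979504e-04]), 'ft_force': array([0.14857198, 0.23381294, 0.99771599]), 'ft_torque': array([-0.04419407, -0.0247108 ,  0.00733158]), 'grip_width': 0.08574446776739436}
scene {'vertical_fov': 47.19171048351513, 'cx': 316.20615889972277, 'cy': 198.064007123058, 'k1': -0.03679449387087036, 'rvec': array([ 2.17863993, -0.74075245,  0.35468631]), 'tvec': array([-0.39692166,  0.31230243,  1.41167078])}
top {'vertical_fov': 42.69487976919612, 'cx': 323.6621351584558, 'cy': 185.78493814606216, 'k1': -0.059753881432746514, 'rvec': array([ 2.140803  , -1.9542425 ,  0.31536193]), 'tvec': array([-0.00854733,  0.51866569,  1.89286904])}
wrist {'vertical_fov': 61.93883168268673, 'cx': 319.6023931914136, 'cy': 200.7637594524811, 'k1': -0.06900932476416019, 'T_tool_cam': array([[-4.19609577e-04, -9.44572920e-01, -3.28301421e-01,
         8.51353702e-02],
       [ 9.99999032e-01,  3.91019563e-05, -1.39062395e-03,
        -1.65712395e-03],
       [ 1.32638296e-03, -3.28301687e-01,  9.44571989e-01,
        -1.67744328e-01],
       [ 0.00000000e+00,  0.00000000e+00,  0.00000000e+00,
         1.00000000e+00]])}
```

View pics/scene0.png

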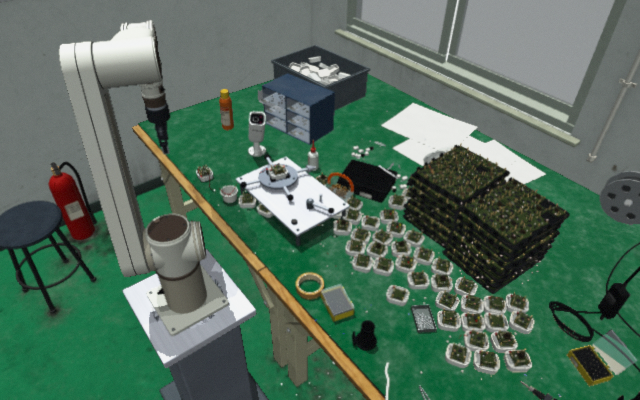

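View pics/top0.png

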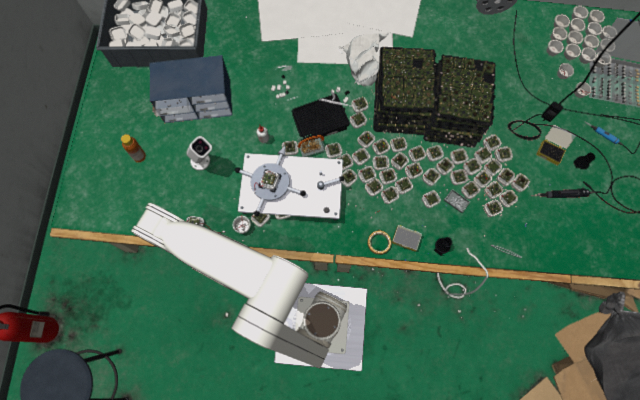

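View pics/wrist0.png

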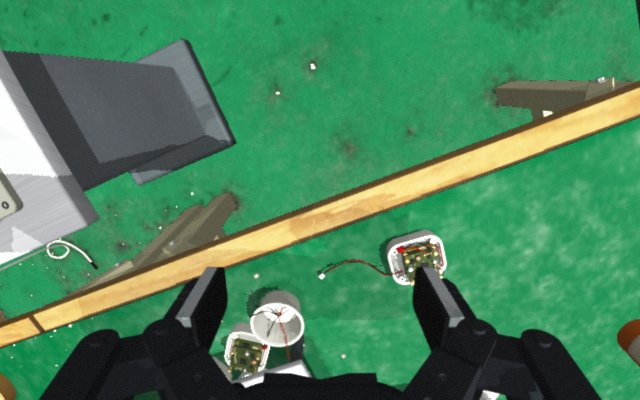

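```bash
python3 - <<'E'
from workcell import bot, vision
for t in ["turntable","ball_a","arrow_tip","mounted_back","lever_pivot","lever_ball","camera_foot","bullet_camera","stand","lens_cap","flux_bottle"]:
  for c in ["top","scene"]:
    print(t,c,[(d['uv'],round(d['score'],2)) for d in vision.boxes_of(t,c)][:5])
E
```

```text
turntable top [([267.6, 181.0], 0.71), ([203.3, 153.1], 0.52)]
turntable scene [([279.9, 175.3], 0.72)]
ball_a top [([268.5, 180.9], 0.74)]
ball_a scene [([282.2, 179.6], 0.75)]
arrow_tip top [([265.4, 181.0], 0.57)]
arrow_tip scene [([280.0, 174.7], 0.82), ([255.8, 134.3], 0.25)]
mounted_back top [([268.8, 179.4], 0.84), ([326.8, 179.8], 0.58)]
mounted_back scene [([277.7, 173.8], 0.81)]
lever_pivot top [([328.2, 183.3], 0.48)]
lever_pivot scene [([309.5, 278.7], 0.66), ([315.0, 204.7], 0.53)]
lever_ball top [([329.6, 182.1], 0.56)]
lever_ball scene [([313.5, 204.9], 0.55), ([309.8, 293.3], 0.24)]
camera_foot top []
camera_foot scene [([258.5, 130.5], 0.77)]
bullet_camera top [([199.1, 152.3], 0.95), ([290.2, 185.6], 0.2)]
bullet_camera scene [([254.7, 135.6], 0.78)]
stand top [([285.9, 188.0], 0.95), ([406.1, 239.0], 0.22)]
stand scene [([293.2, 195.1], 0.65)]
lens_cap top []
lens_cap scene []
flux_bottle top [([261.5, 135.5], 0.72)]
flux_bottle scene [([316.2, 156.5], 0.56)]
```

```bash
python3 - <<'E'
import cv2
a=cv2.imread("pics/top0.png")[120:245,170:360];cv2.imwrite("pics/top0c.png",cv2.resize(a,None,fx=4.2,fy=4.2,interpolation=cv2.INTER_CUBIC))
a=cv2.imread("pics/scene0.png")[100:250,210:360];cv2.imwrite("pics/scene0c.png",cv2.resize(a,None,fx=4,fy=4,interpolation=cv2.INTER_CUBIC))
E
```

```text
(no output)
```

View pics/top0c.png

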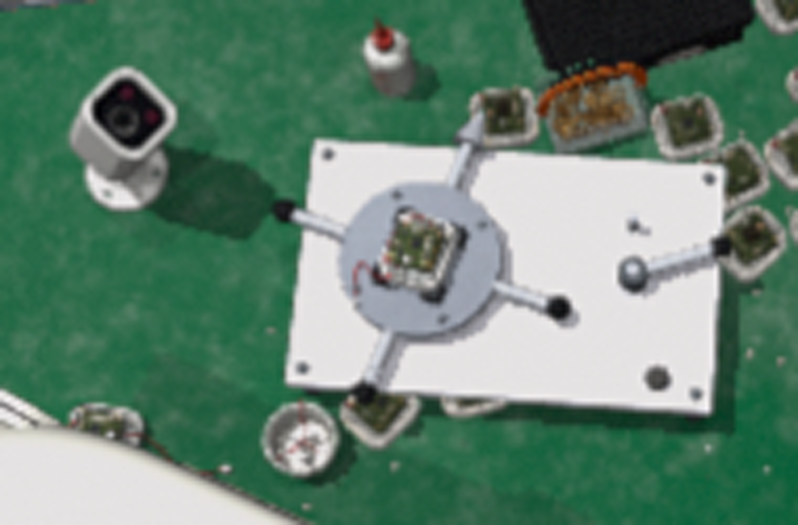

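View pics/scene0c.png

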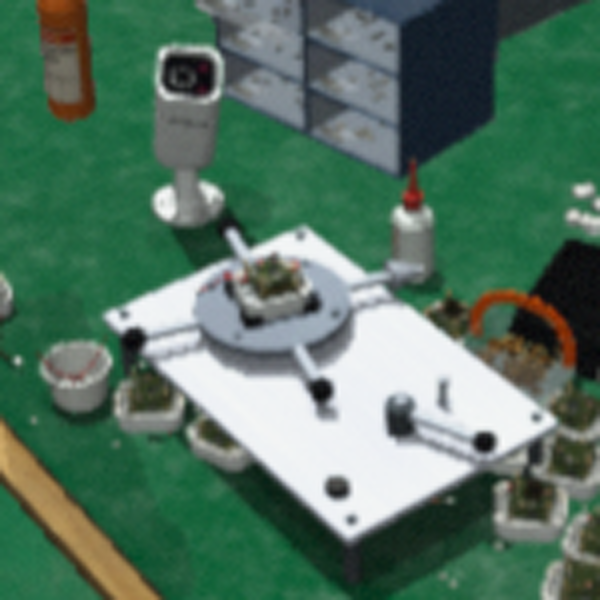

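```bash
cat > h.py <<'E'
import numpy as np, cv2
from workcell import bot, vision
def proj(P,n,cal=None,T=None):
    c=cal or vision.get_calibration(n)
    f=200/np.tan(np.radians(c['vertical_fov'])/2)
    R=cv2.Rodrigues(c['rvec'])[0]
    q=np.atleast_2d(P)@R.T+c['tvec']
    s=q[:,:2]/q[:,2:]; r2=(s**2).sum(1,keepdims=True)
    return s*(1+c['k1']*r2)*f+[c['cx'],c['cy']]
def ray(uv,n):
    c=vision.get_calibration(n); f=200/np.tan(np.radians(c['vertical_fov'])/2)
    d=(np.array(uv)-[c['cx'],c['cy']])/f; s=d.copy()
    for _ in range(20): s=d/(1+c['k1']*(s@s))
    R=cv2.Rodrigues(c['rvec'])[0]
    return -R.T@c['tvec'], R.T@np.array([s[0],s[1],1])
def atz(uv,n,z):
    o,d=ray(uv,n); return o+d*(z-o[2])/d[2]
E
cat > fit.py <<'E'
from h import *
from scipy.optimize import least_squares
T=lambda u:np.array([170,120])+np.array(u)/4.2-0.4
S=lambda u:np.array([210,100])+np.array(u)/4-0.4
top=dict(a=(285,210),b=(365,390),c=(558,307),tip=(478,118),lp=(632,270),lb=(722,246),c1=(313,140),c2=(725,165),c3=(712,412),c4=(287,383),foot=(127,180))
sc=dict(a=(227,225),b=(133,340),c=(320,390),tip=(428,272),lp=(400,402),lb=(484,441),c1=(303,228),c2=(555,420),c3=(350,545),c4=(105,317),foot=(188,203))
def model(p):
    x,y,yaw,th,lev,px,fx,fy=p
    R=lambda a:np.array([[np.cos(a),-np.sin(a)],[np.sin(a),np.cos(a)]])
    o=np.array([x,y]); P={}
    for k,v,z,a in [('a',(0,.135),.093,th),('b',(-.135,0),.093,th),('c',(0,-.135),.093,th),('tip',(.155,0),.093,th),
      ('c1',(.12,.115),.07,yaw),('c2',(.12,-.275),.07,yaw),('c3',(-.12,-.275),.07,yaw),('c4',(-.12,.115),.07,yaw)]:
        P[k]=np.r_[o+R(a)@v,z]
    piv=o+R(yaw)@np.array([px,-np.sqrt(.195**2-px**2)])
    P['lp']=np.r_[piv,.106]; P['lb']=np.r_[piv+R(yaw+lev)@np.array([0,-.085]),.093]
    P['foot']=np.array([fx,fy,.006]); return P
def res(p,d=False):
    P=model(p);out={}
    for k in P:
        out[k]=np.r_[proj(P[k],'top')[0]-T(top[k]),proj(P[k],'scene')[0]-S(sc[k])]
    return out if d else np.concatenate(list(out.values()))
g=atz(T((423,257)),'top',.099)
f=atz(T(top['foot']),'top',.006)
s=least_squares(res,[g[0],g[1],0,-.3,.3,0,f[0],f[1]],loss='soft_l1')
p=s.x;print(np.round(p,4));
for k,v in res(p,True).items(): print(k,np.round(v,1),np.round(model(p)[k],4))
b=np.arctan2(p[7]-p[1],p[6]-p[0]);print('bearing foot',b,'turn',b-p[3],'r',np.hypot(p[7]-p[1],p[6]-p[0]))
E
python3 fit.py
```

```text
[ 0.5096  0.2466  0.0273 -0.2656  0.392  -0.0018  0.5959  0.5521]
a [-0.1  0.9  0.8  0.7] [0.545  0.3769 0.093 ]
b [-0.4  1.4  0.9 -0.7] [0.3793 0.2821 0.093 ]
c [-0.1  1.1  0.8 -0.2] [0.4741 0.1163 0.093 ]
tip [ 1.2 -0.7 -0.8 -1.1] [0.6591 0.2059 0.093 ]
c1 [ 0.1  0.5  0.4 -1.1] [0.6264 0.3648 0.07  ]
c2 [ 0.2  0.5  1.8 -0.3] [ 0.637 -0.025  0.07 ]
c3 [ 0.   0.6  0.3 -2.1] [ 0.3971 -0.0316  0.07  ]
c4 [-0.6  1.  -0.2 -0.9] [0.3865 0.3583 0.07  ]
lp [ 0.1  0.7  0.3 -0.9] [0.5131 0.0516 0.106 ]
lb [-0.4  0.7  0.7 -0.2] [ 0.5477 -0.026   0.093 ]
foot [ 0.2 -0.2 -0.3 -0. ] [0.5959 0.5521 0.006 ]
bearing foot 1.295400031562147 turn 1.5610035403484042 r 0.31749691313180545
```

```bash
python3 - <<'E'
from h import *
for n,u,z in [('cup',(300,440),.05),('flux',(390,60),.07),('cap',(657,378),.08),('post',(632,222),.1)]:
    print(n,atz(np.array([170,120])+np.array(u)/4.2,'top',z))
c=np.array([.5096,.2466])
for d in [-15]: 
  a=2.876+np.radians(d); print(c+.105*np.array([np.cos(a),np.sin(a)]))
E
```

```text
cup [0.34217535 0.33909107 0.05      ]
flux [0.71509941 0.30161589 0.07      ]
cap [0.42239636 0.01950416 0.08      ]
post [0.56241965 0.05516854 0.1       ]
[0.41886713 0.29944455]
```

Emit:
{"fn": "send_rows", "kwargs": {
  "targets": [
    [[4,-3,0,0,0],[8,-6,0,0,0],[12,-9,0,0,0],[16,-12,0,0,0],[20,-14.5,0,0,0],[23,-16.2,0,0,0],[23,-16.2,-2,0,0],[23,-16.2,-2,0,0]]
  ]
}}

```text
clock: 2.25
eef_pos: [0.4151, 0.301, 0.1838]
tool_rot: [0.19, 0.982, -0.001, -0.001]
ft_force: [0.0, 0.5, 0.9]
grip_width: 0.0001
```

```bash
python3 - <<'E'
from h import *
o=bot.get_obs();print(o['clock'],o['eef_pos'],o['joint_pos'],o['tool_rot'],o['ft_force'],o['grip_width'])
im=vision.camera('wrist');cv2.imwrite("pics/w1.png",im[:,:,::-1])
im=vision.camera('scene');cv2.imwrite("pics/s1.png",cv2.resize(im[80:270,180:390,::-1],None,fx=3.5,fy=3,interpolation=cv2.INTER_CUBIC))
E
```

```text
2.25 [0.41514319 0.30104886 0.18384498] [6.27360310e-01 2.79195029e-01 4.32672078e-05 1.29532768e+00
 9.09898430e-05 1.00925365e+00] [ 0.1897882   0.98182333 -0.00131322 -0.00129184] [0.00195403 0.482562   0.92271481] 0.00013207656210609676
```

View pics/w1.png

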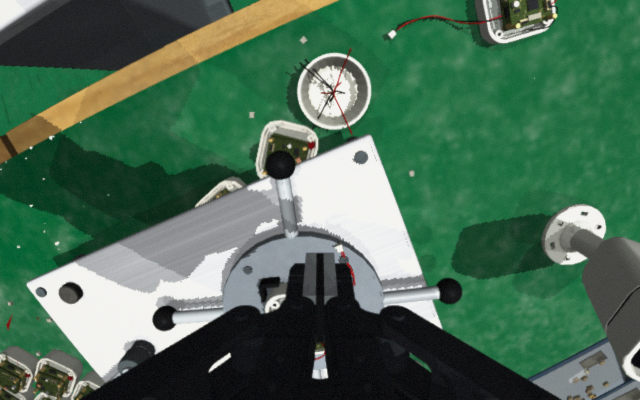

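View pics/s1.png

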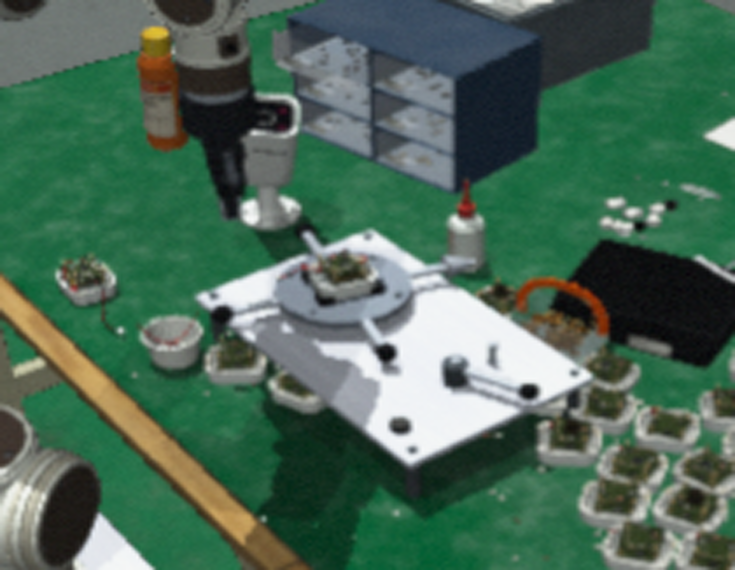

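```bash
cat >> h.py <<'E'
from scipy.spatial.transform import Rotation as Ro
def wz(uv,z,pos,q):
    c=vision.get_calibration('wrist'); f=200/np.tan(np.radians(c['vertical_fov'])/2)
    d=(np.array(uv,float)-[c['cx'],c['cy']])/f; s=d.copy()
    for _ in range(20): s=d/(1+c['k1']*(s@s))
    T=c['T_tool_cam']; R=Ro.from_quat(q).as_matrix()
    o=R@T[:3,3]+pos; v=R@T[:3,:3]@np.array([s[0],s[1],1]); return o+v*(z-o[2])/v[2]
E
python3 - <<'E'
from h import *
o=bot.get_obs();p,q=o['eef_pos'],o['tool_rot']
P={n:wz(u,z,p,q) for n,u,z in [('b',(281,165),.093),('a',(450,290.5),.093),('c',(165,318),.093),('foot',(574,235),.006)]}
for n in P: print(n,P[n])
c=(P['a']+P['c'])/2; print(c); d=P['b']-c; th=np.arctan2(-d[1],-d[0]); f=P['foot']-c
print(th, np.arctan2(f[1],f[0]), np.hypot(*d[:2]),np.hypot(*(P['a']-P['c'])[:2]))
E
```

```text
b [0.38018902 0.28098164 0.093     ]
a [0.54641428 0.37793981 0.093     ]
c [0.47577517 0.11439527 0.093     ]
foot [0.60111261 0.55384487 0.006     ]
[0.51109472 0.24616754 0.093     ]
-0.25993120579960644 1.2861677329187167 0.1354559858043078 0.27284721915926463
```

Emit:
{"fn": "send_rows", "kwargs": {
  "targets": [
    [[0,0,-4,0,0],[0,0,-8,0,0],[0,0,-9.5,0,0],[0,0,-10.2,0,0],[0,0,-10.2,0,0]]
  ]
}}

```text
clock: 2.98
eef_pos: [0.4164, 0.3028, 0.0842]
tool_rot: [0.189, 0.982, 0.001, 0.001]
ft_force: [-0.7, -0.5, -0.0]
grip_width: 0.0003
```

```bash
python3 - <<'E'
from h import *
o=bot.get_obs();p0=o['eef_pos'];print(p0,o['ft_force'])
c=np.array([.510,.2465]);r0=p0[:2]-c
print(np.hypot(*r0),np.degrees(np.arctan2(r0[1],r0[0])))
for b in range(152,252,4):
    a=np.radians(b); s=(c+.106*np.array([np.cos(a),np.sin(a)])-p0[:2])*100
    print(b,np.round(s,2),round(np.radians(b-150),2))
E
```

```text
[0.41639602 0.30280285 0.08424531] [-0.67169034 -0.48019936 -0.010934  ]
0.10923239310791302 148.9730628473233
152 [ 0.   -0.65] 0.03
156 [-0.32 -1.32] 0.1
160 [-0.6 -2. ] 0.17
164 [-0.83 -2.71] 0.24
168 [-1.01 -3.43] 0.31
172 [-1.14 -4.16] 0.38
176 [-1.21 -4.89] 0.45
180 [-1.24 -5.63] 0.52
184 [-1.21 -6.37] 0.59
188 [-1.14 -7.11] 0.66
192 [-1.01 -7.83] 0.73
196 [-0.83 -8.55] 0.8
200 [-0.6  -9.26] 0.87
204 [-0.32 -9.94] 0.94
208 [  0.   -10.61] 1.01
212 [  0.37 -11.25] 1.08
216 [  0.78 -11.86] 1.15
220 [  1.24 -12.44] 1.22
224 [  1.74 -12.99] 1.29
228 [  2.27 -13.51] 1.36
232 [  2.83 -13.98] 1.43
236 [  3.43 -14.42] 1.5
240 [  4.06 -14.81] 1.57
244 [  4.71 -15.16] 1.64
248 [  5.39 -15.46] 1.71
```

Emit:
{"fn": "send_rows", "kwargs": {
  "targets": [
    [[0,-0.65,0,0.03,0],[-0.3,-1.3,0,0.1,0],[-0.6,-2.0,0,0.17,0],[-0.83,-2.7,0,0.24,0],[-1.0,-3.4,0,0.31,0],[-1.14,-4.15,0,0.38,0],[-1.2,-4.9,0,0.45,0],[-1.24,-5.6,0,0.52,0],[-1.2,-6.4,0,0.59,0],[-1.14,-7.1,0,0.66,0],[-1.0,-7.8,0,0.73,0],[-1.0,-7.8,0,0.73,0]]
  ]
}}

```text
clock: 4.47
eef_pos: [0.407, 0.2245, 0.0848]
tool_rot: [-0.173, 0.985, 0.001, 0.001]
ft_force: [0.3, 0.5, -0.1]
grip_width: -0.0002
```

```bash
python3 - <<'E'
from h import *
o=bot.get_obs();p0=o['eef_pos'];print(p0,o['ft_force'],o['joint_pos'])
im=vision.camera('wrist');cv2.imwrite("pics/w2.png",im[:,:,::-1])
im=vision.camera('top');cv2.imwrite("pics/t2.png",cv2.resize(im[120:245,170:360,::-1],None,fx=4.2,fy=4.2,interpolation=cv2.INTER_CUBIC))
E
```

```text
[0.40701121 0.22453503 0.08482349] [ 0.2781461   0.47870526 -0.14430702] [ 5.04094063e-01  2.62152989e-01 -2.98729412e-01  1.00688313e+00
  4.06250456e-05  1.56491652e-01]
```

View pics/w2.png

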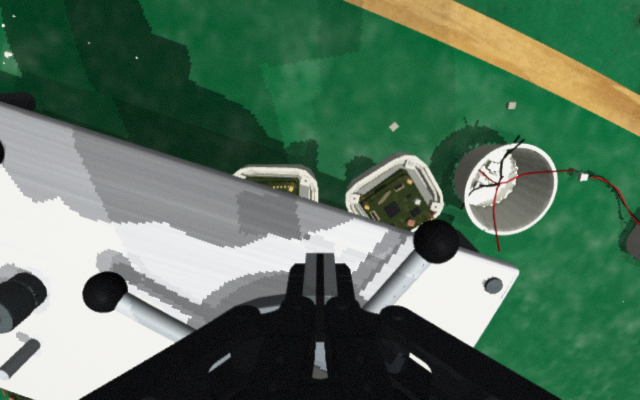

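View pics/t2.png

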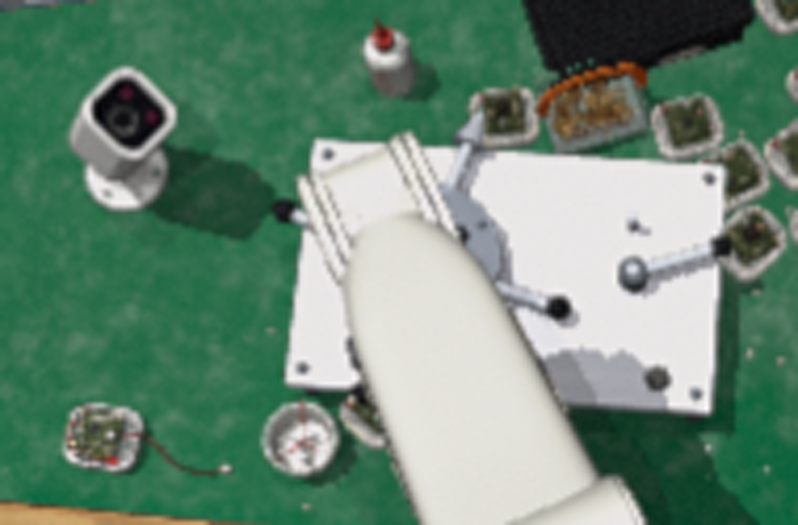

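```bash
python3 - <<'E'
from h import *
o=bot.get_obs();p,q=o['eef_pos'],o['tool_rot'];print(p)
for u in [(435,241),(104,291)]: print(wz(u,.093,p,q))
im=vision.camera('scene');cv2.imwrite("pics/s3.png",cv2.resize(im[120:240,210:350,::-1],None,fx=5,fy=5,interpolation=cv2.INTER_CUBIC))
E
```

```text
[0.40663828 0.22474221 0.08435821]
[0.37825555 0.27852187 0.093     ]
[0.47280937 0.1140899  0.093     ]
```

View pics/s3.png

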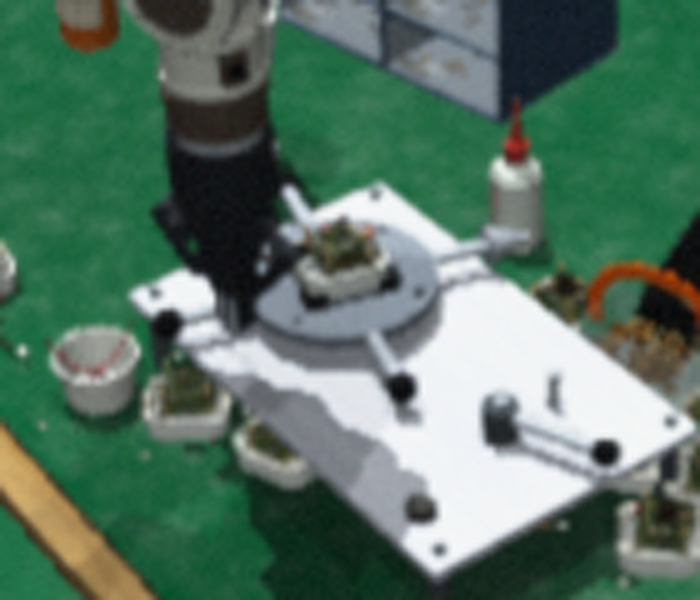

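```bash
python3 - <<'E'
from h import *
o=bot.get_obs();p=o['eef_pos'];
for n,k,x0,y0 in[('scene',5,210,120),('top',4.2,170,120)]:
  for dz in (0,.02,.04): print(n,dz,(proj(p+[0,0,dz],n)[0]-[x0,y0])*k)
c=vision.get_calibration('wrist');T=np.linalg.inv(c['T_tool_cam'])
f=200/np.tan(np.radians(c['vertical_fov'])/2)
for z in (0,-.02,-.04):
  for y in (0,-.015):
    v=T@[0,y,z,1];s=v[:2]/v[2];print(z,y,s*(1+c['k1']*s@s)*f+[c['cx'],c['cy']])
E
```

```text
scene 0 [241.83176692 353.69326082]
scene 0.02 [239.85021398 332.54517829]
scene 0.04 [237.83966792 311.06784908]
top 0 [429.46404883 373.61785033]
top 0.02 [427.47700727 367.71238087]
top 0.04 [425.45046644 361.68875353]
0 0 [321.78155257 247.94728381]
0 -0.015 [295.0577223  247.93053903]
-0.02 0 [321.99426171 266.16654844]
-0.02 -0.015 [292.30236352 266.13581334]
-0.04 0 [322.25859006 288.89046118]
-0.04 -0.015 [288.87735803 288.83595712]
```

```bash
python3 - <<'E'
from h import *
im=vision.camera('scene');cv2.imwrite("pics/s4.png",cv2.resize(im[150:210,220:300,::-1],None,fx=10,fy=10,interpolation=cv2.INTER_NEAREST))
im=vision.camera('wrist');cv2.imwrite("pics/w4.png",cv2.resize(im[220:320,240:400,::-1],None,fx=5,fy=5,interpolation=cv2.INTER_NEAREST))
E
```

```text
(no output)
```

View pics/s4.png

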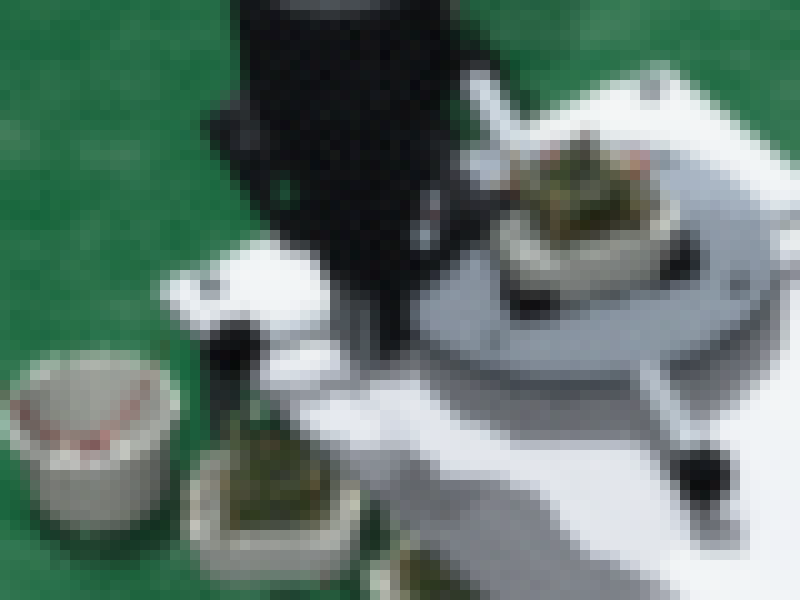

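View pics/w4.png

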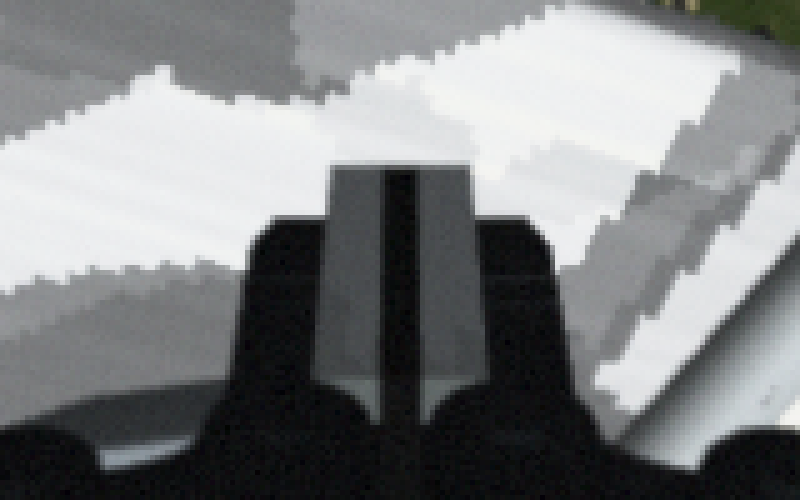

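Emit:
{"fn": "send_rows", "kwargs": {
  "targets": [
    [[0,0,3,0,0],[-0.2,2,3,-0.18,0],[-0.2,4,3,-0.36,0],[0.2,6,3,-0.54,0],[0.8,7.8,3,-0.7,0],[0.8,7.8,3,-0.7,0],[0.8,7.8,1,-0.7,0],[0.8,7.8,0,-0.7,0],[0.8,7.8,-0.6,-0.7,0],[0.8,7.8,-1.2,-0.7,0],[0.8,7.8,-1.2,-0.7,0]]
  ]
}}

```text
clock: 6.1
eef_pos: [0.4137, 0.3019, 0.0711]
tool_rot: [0.174, 0.985, -0.0, -0.0]
ft_force: [0.0, -0.0, -0.2]
grip_width: 0.0007
```

```bash
python3 - <<'E'
from h import *
o=bot.get_obs();p=o['eef_pos'];print(p,o['ft_force'],o['grip_width'])
print((proj(p,'scene')[0]-[220,150])*10,(proj(p+[0,0,.02],'scene')[0]-[220,150])*10)
im=vision.camera('scene');cv2.imwrite("pics/s5.png",cv2.resize(im[150:210,220:300,::-1],None,fx=10,fy=10,interpolation=cv2.INTER_NEAREST))
im=vision.camera('wrist');cv2.imwrite("pics/w5.png",im[:,:,::-1])
E
```

```text
[0.41369596 0.30193256 0.07109471] [ 0.04714251 -0.02237421 -0.22576167] 0.0007120070294563161
[293.48942991 323.69233805] [288.99530196 282.20271581]
```

View pics/s5.png

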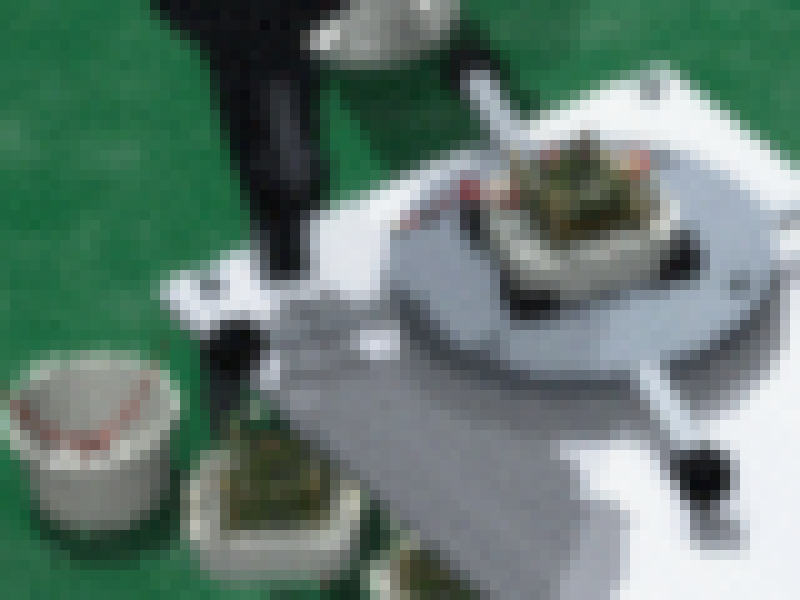

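View pics/w5.png

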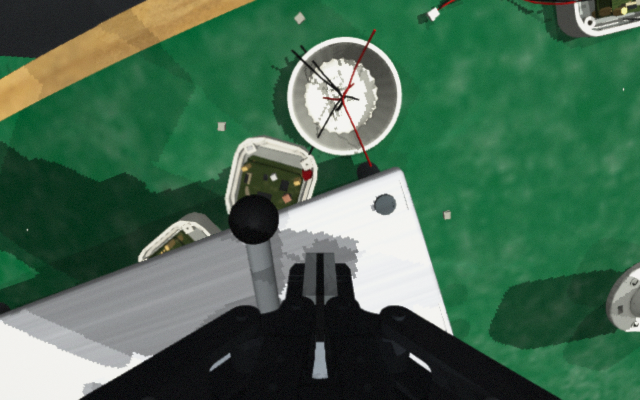

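Emit:
{"fn": "send_rows", "kwargs": {
  "targets": [
    [[0,0,-0.3,0,0],[0,0,-0.5,0,0],[0,-0.3,-0.5,0,0],[0,-0.3,-0.5,0,0]]
  ]
}}

```text
clock: 6.7
eef_pos: [0.4138, 0.2989, 0.0663]
tool_rot: [0.175, 0.985, -0.0, -0.0]
ft_force: [0.7, 0.1, 0.3]
grip_width: -0.0001
```

```bash
python3 - <<'E'
from h import *
o=bot.get_obs();p0=o['eef_pos'];print(p0,o['ft_force'])
c=np.array([.510,.2465]);r0=p0[:2]-c
print(np.hypot(*r0),np.degrees(np.arctan2(r0[1],r0[0])))
for b in range(152,252,4):
    a=np.radians(b); s=(c+.109*np.array([np.cos(a),np.sin(a)])-p0[:2])*100
    print(b,np.round(s,1),round(np.radians(b-151),2))
E
```

```text
[0.4137748  0.29892086 0.06630088] [0.65818011 0.11128553 0.33388161]
0.10957753554642395 151.41965853652962
152 [-0.  -0.1] 0.02
156 [-0.3 -0.8] 0.09
160 [-0.6 -1.5] 0.16
164 [-0.9 -2.2] 0.23
168 [-1. -3.] 0.3
172 [-1.2 -3.7] 0.37
176 [-1.3 -4.5] 0.44
180 [-1.3 -5.2] 0.51
184 [-1.3 -6. ] 0.58
188 [-1.2 -6.8] 0.65
192 [-1.  -7.5] 0.72
196 [-0.9 -8.2] 0.79
200 [-0.6 -9. ] 0.86
204 [-0.3 -9.7] 0.93
208 [ -0.  -10.4] 0.99
212 [  0.4 -11. ] 1.06
216 [  0.8 -11.6] 1.13
220 [  1.3 -12.2] 1.2
224 [  1.8 -12.8] 1.27
228 [  2.3 -13.3] 1.34
232 [  2.9 -13.8] 1.41
236 [  3.5 -14.3] 1.48
240 [  4.2 -14.7] 1.55
244 [  4.8 -15. ] 1.62
248 [  5.5 -15.3] 1.69
```

Short first push to check for contact.

Emit:
{"fn": "send_rows", "kwargs": {
  "targets": [
    [[-0.3,-0.8,0,0.09,0],[-0.6,-1.5,0,0.16,0],[-0.9,-2.2,0,0.23,0],[-1.0,-3.0,0,0.3,0],[-1.2,-3.7,0,0.37,0],[-1.3,-4.5,0,0.44,0],[-1.3,-4.5,0,0.44,0]]
  ]
}}

```text
clock: 7.58
eef_pos: [0.4008, 0.2539, 0.0665]
tool_rot: [-0.044, 0.999, -0.0, 0.0]
ft_force: [-0.5, -0.2, 0.2]
grip_width: 0.0001
```

```bash
python3 - <<'E'
from h import *
o=bot.get_obs();p=o['eef_pos'];print(p,o['ft_force'],o['grip_width'])
im=vision.camera('scene');cv2.imwrite("pics/s6.png",cv2.resize(im[150:210,220:300,::-1],None,fx=10,fy=10,interpolation=cv2.INTER_NEAREST))
im=vision.camera('wrist');cv2.imwrite("pics/w6.png",im[:,:,::-1])
E
```

```text
[0.40083139 0.25386139 0.06646649] [-0.54325474 -0.20040995  0.20377529] 0.000129306955392679
```

View pics/s6.png

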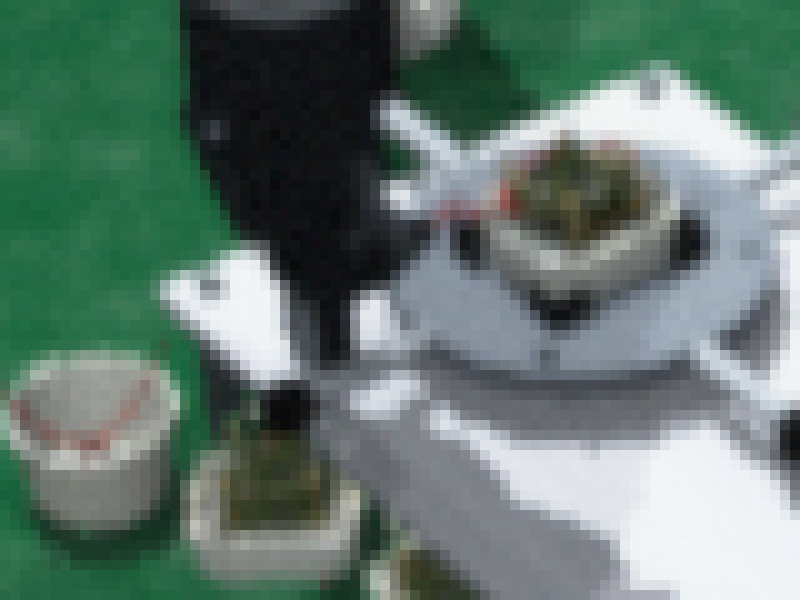

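View pics/w6.png

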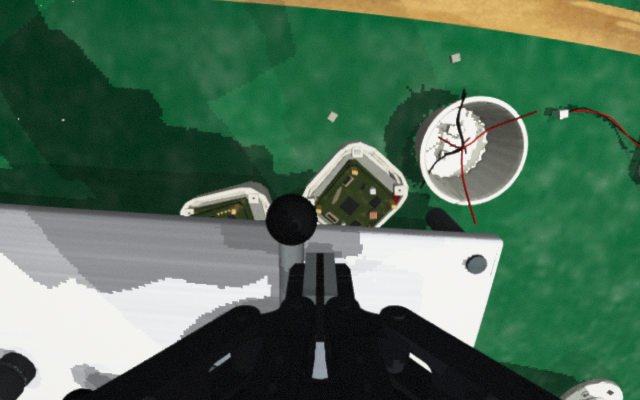

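```bash
python3 - <<'E'
from h import *
o=bot.get_obs();p,q=o['eef_pos'],o['tool_rot']
c=np.array([.510,.2465]);B=wz((292,219),.093,p,q);d=B[:2]-c
fb=np.degrees(np.arctan2(p[1]-c[1],p[0]-c[0]))%360
rb=np.degrees(np.arctan2(d[1],d[0]))%360
print(B,np.hypot(*d),fb,rb)
off=rb-fb; end=np.degrees(1.29)+180-off;print('end finger',end)
for b in list(np.arange(fb+5,end,5))+[end-4,end-2,end]:
    a=np.radians(b); s=(c+.109*np.array([np.cos(a),np.sin(a)])-p[:2])*100
    print(round(b,1),np.round(s,1),round(np.radians(b-fb),2))
E
```

```text
[0.37423275 0.23771391 0.093     ] 0.1360512453151572 175.91894961118481 183.7026981073206
end finger 246.1278070757404
180.9 [ 0. -1.] 0.09
185.9 [ 0.1 -1.9] 0.17
190.9 [ 0.2 -2.8] 0.26
195.9 [ 0.4 -3.8] 0.35
200.9 [ 0.7 -4.7] 0.44
205.9 [ 1.1 -5.5] 0.52
210.9 [ 1.6 -6.4] 0.61
215.9 [ 2.1 -7.2] 0.7
220.9 [ 2.7 -7.9] 0.79
225.9 [ 3.3 -8.6] 0.87
230.9 [ 4.  -9.2] 0.96
235.9 [ 4.8 -9.8] 1.05
240.9 [  5.6 -10.3] 1.13
245.9 [  6.5 -10.7] 1.22
242.1 [  5.8 -10.4] 1.16
244.1 [  6.1 -10.6] 1.19
246.1 [  6.5 -10.7] 1.23
```

Emit:
{"fn": "send_rows", "kwargs": {
  "targets": [
    [[0,-1,0,0.09,0],[0.1,-1.9,0,0.17,0],[0.2,-2.8,0,0.26,0],[0.4,-3.8,0,0.35,0],[0.7,-4.7,0,0.44,0],[1.1,-5.5,0,0.52,0],[1.6,-6.4,0,0.61,0],[2.1,-7.2,0,0.7,0],[2.7,-7.9,0,0.79,0],[3.3,-8.6,0,0.87,0],[4.0,-9.2,0,0.96,0],[4.0,-9.2,0,0.96,0]]
  ]
}}

```text
clock: 9.18
eef_pos: [0.4413, 0.1622, 0.0663]
tool_rot: [-0.5, 0.866, -0.0, 0.0]
ft_force: [0.1, -0.5, 0.6]
grip_width: -0.0002
```

Emit:
{"fn": "send_rows", "kwargs": {
  "targets": [
    [[0.4,-0.3,0,0.05,0],[0.8,-0.6,0,0.09,0],[1.2,-0.85,0,0.13,0],[1.6,-1.1,0,0.17,0],[1.9,-1.25,0,0.2,0],[1.9,-1.25,0,0.2,0]]
  ]
}}

```text
clock: 9.93
eef_pos: [0.46, 0.1499, 0.0663]
tool_rot: [-0.584, 0.811, -0.0, 0.0]
ft_force: [-0.1, 0.3, 0.7]
grip_width: 0.0003
```

```bash
python3 - <<'E'
from h import *
o=bot.get_obs();p=o['eef_pos'];print(p,o['ft_force'],o['joint_pos'])
im=vision.camera('scene');cv2.imwrite("pics/s7.png",cv2.resize(im[100:250,210:360,::-1],None,fx=4,fy=4,interpolation=cv2.INTER_CUBIC))
im=vision.camera('wrist');cv2.imwrite("pics/w7.png",im[:,:,::-1])
im=vision.camera('top');cv2.imwrite("pics/t7.png",cv2.resize(im[120:245,170:360,::-1],None,fx=4.2,fy=4.2,interpolation=cv2.INTER_CUBIC))
E
```

```text
[0.46002697 0.14987586 0.06633003] [-0.0867819   0.28365204  0.72052193] [ 3.15005678e-01  3.18630000e-01 -2.73882923e-01  9.77952915e-01
 -7.66603912e-05 -9.33317280e-01]
```

View pics/s7.png

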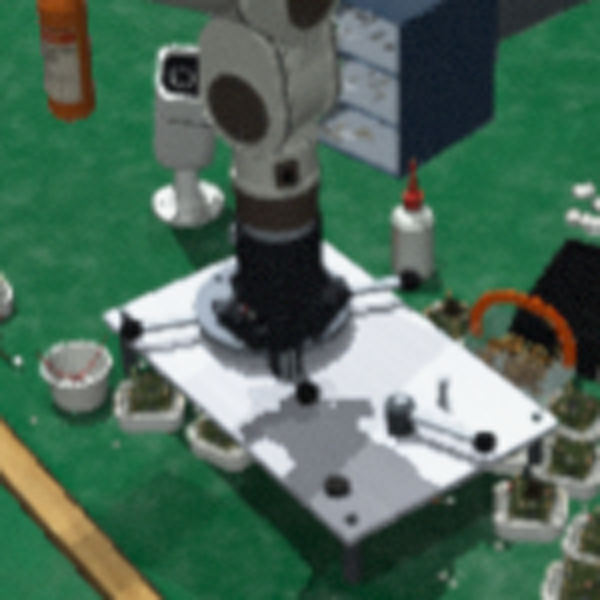

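View pics/w7.png

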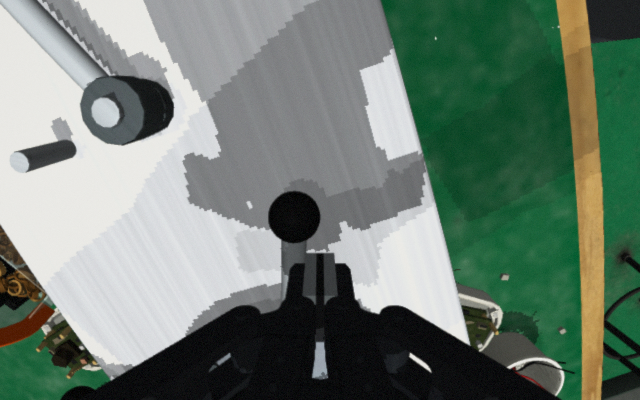

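View pics/t7.png

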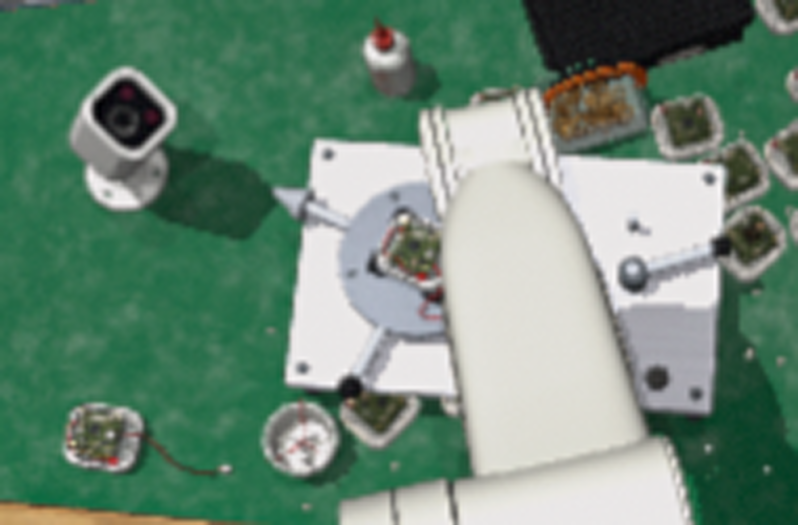

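```bash
cat > fit2.py <<'E'
import fit
from fit import *
def th_of(tp,scp):
    def r(t):
        P=model(np.r_[p[:3],t[0],p[4:]])
        return np.concatenate([proj(P[k],'top')[0]-T(v)-fit.res(p,True)[k][:2] for k,v in tp.items()]+[proj(P[k],'scene')[0]-S(v)-fit.res(p,True)[k][2:] for k,v in scp.items()])
    s=least_squares(r,[1.2]);return s.x[0],s.fun
E
python3 - <<'E' | tail -6
from fit2 import *
t,f=th_of(dict(a=(350,385),tip=(275,190)),dict(a=(131,327),c=(410,280),b=(306,392)))
print('th',t,np.round(f,1))
o=bot.get_obs();q=o['tool_rot'];B=wz((294,217),.093,o['eef_pos'],q);d=B[:2]-[.510,.2465]
print('wrist',B,np.hypot(*d),np.arctan2(-d[1],-d[0]))
E
```

```text
lp [ 0.1  0.7  0.3 -0.9] [0.5131 0.0516 0.106 ]
lb [-0.4  0.7  0.7 -0.2] [ 0.5477 -0.026   0.093 ]
foot [ 0.2 -0.2 -0.3 -0. ] [0.5959 0.5521 0.006 ]
bearing foot 1.295400031562147 turn 1.5610035403484042 r 0.31749691313180545
th 1.1930983023502835 [-0.4  0.2 -1.5  0.8 -0.4 -0.5 -0.5  0.5 -0.6  0.9]
wrist [0.46121843 0.11801747 0.093     ] 0.13743144782895667 1.2079336068698572
```

Emit:
{"fn": "send_rows", "kwargs": {
  "targets": [
    [[0.3,-0.15,0,0.03,0],[0.6,-0.3,0,0.06,0],[0.9,-0.44,0,0.09,0],[0.9,-0.44,0,0.09,0],[0.9,-0.44,0,0.09,0],[0.2,0,0,0.09,0],[-0.4,0.3,0,0.09,0],[-0.7,0.5,2,0.09,0],[-0.7,0.5,6,0.09,0],[-0.7,0.5,11,0.09,0],[-0.7,0.5,13,0.09,0],[-0.7,0.5,13,0.09,0]]
  ]
}}

```text
clock: 11.58
eef_pos: [0.4536, 0.1553, 0.198]
tool_rot: [-0.621, 0.784, -0.001, 0.002]
ft_force: [1.3, -1.5, 0.0]
grip_width: 0.0
```

```bash
python3 - <<'E'
from h import *
o=bot.get_obs();p=o['eef_pos'];print(p,o['ft_force'],o['joint_pos'])
im=vision.camera('scene');cv2.imwrite("pics/s8.png",cv2.resize(im[100:250,210:360,::-1],None,fx=4,fy=4,interpolation=cv2.INTER_CUBIC))
im=vision.camera('wrist');cv2.imwrite("pics/w8.png",im[:,:,::-1])
im=vision.camera('top');cv2.imwrite("pics/t8.png",cv2.resize(im[120:245,170:360,::-1],None,fx=4.2,fy=4.2,interpolation=cv2.INTER_CUBIC))
E
```

```text
[0.45360176 0.15532742 0.19798028] [ 1.27613353 -1.50616445  0.03364755] [ 3.29907481e-01  1.99980342e-01 -6.63402622e-02  1.30039636e+00
  1.27162709e-05 -1.00982065e+00]
```

View pics/s8.png

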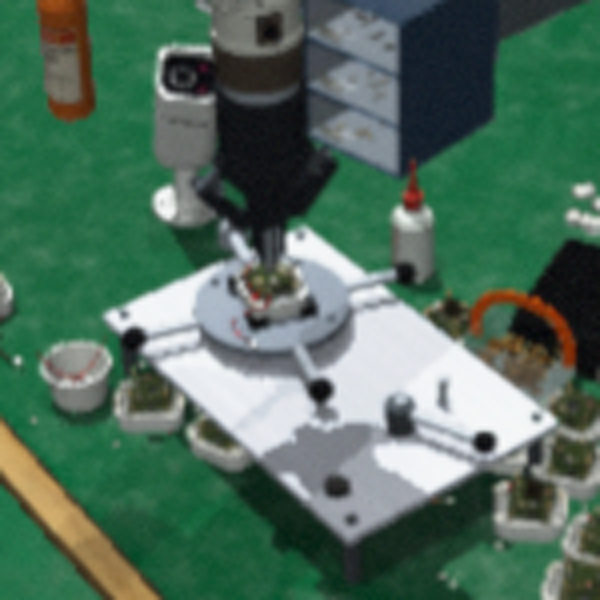

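View pics/w8.png

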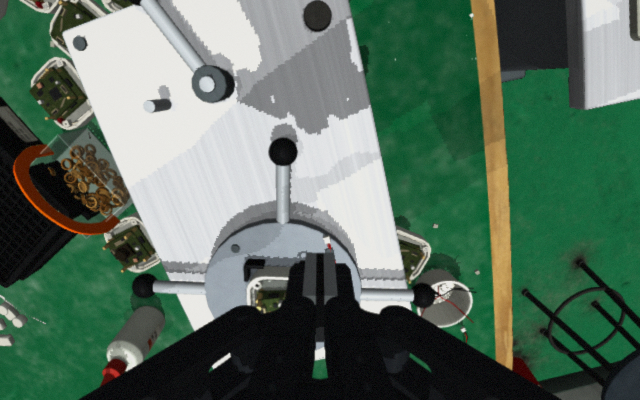

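View pics/t8.png

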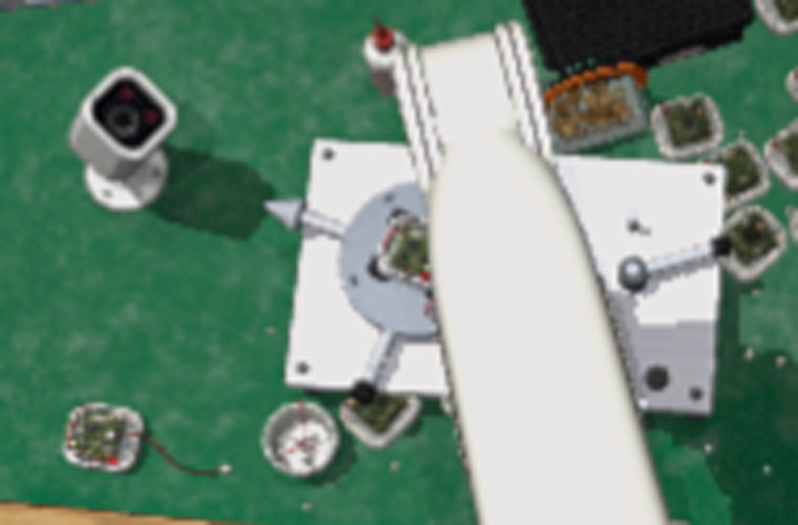

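```bash
python3 - <<'E' | tail -4
from fit2 import *
t,f=th_of(dict(a=(364,389),tip=(265,208)),dict(a=(133,338),c=(404,272),b=(320,390)))
print('th',t,np.round(f,1))
o=bot.get_obs();q=o['tool_rot'];W=lambda u,z=.093:wz(u,z,o['eef_pos'],q)[:2]
b,c1,a=W((283,151)),W((144,286)),W((424,294));m=(a+c1)/2
print('wrist',m,np.arctan2(*(m-b)[::-1]),np.arctan2(*(c1-a)[::-1])+np.pi/2)
print('piv',W((208,84),.106),'post',W((150,105),.102),'cap',W((317,14),.08))
E
```

```text
bearing foot 1.295400031562147 turn 1.5610035403484042 r 0.31749691313180545
th 1.3034574936866925 [-0.2  0.8 -1.1  0.3  0.  -0.9 -0.3  0.3 -0.1  0.5]
wrist [0.50674134 0.2418259 ] 1.305152479494107 1.3085063840614142
piv [0.51056168 0.04931942] post [0.56075809 0.05236043] cap [0.42055203 0.01782544]
```

Emit:
{"fn": "send_rows", "kwargs": {
  "targets": [
    [[0.8,-3,0,-0.16,0],[1.8,-6,0,-0.32,0],[2.8,-9,0,-0.48,0],[3.8,-12,0,-0.64,0],[4.6,-14.5,0,-0.8,0],[5.2,-16.1,0,-0.92,0],[5.2,-16.1,-4,-0.92,0],[5.2,-16.1,-8,-0.92,0],[5.2,-16.1,-8,-0.92,0]]
  ]
}}

```text
clock: 12.85
eef_pos: [0.5004, -0.0063, 0.1119]
tool_rot: [-0.208, 0.978, 0.001, -0.005]
ft_force: [-0.4, 0.2, 0.5]
grip_width: -0.0
```

```bash
python3 - <<'E'
from h import *
o=bot.get_obs();p,q=o['eef_pos'],o['tool_rot'];print(p,q,o['ft_force'],o['joint_pos'])
im=vision.camera('scene');cv2.imwrite("pics/s9.png",cv2.resize(im[130:240,250:370,::-1],None,fx=5,fy=5,interpolation=cv2.INTER_CUBIC))
im=vision.camera('wrist');cv2.imwrite("pics/w9.png",im[:,:,::-1])
E
```

```text
[ 0.50044975 -0.00634123  0.11186809] [-0.20795229  0.97812409  0.00116556 -0.00526825] [-0.40440469  0.17492866  0.45064841] [-1.26392087e-02  3.11722465e-01 -1.50792330e-01  1.11907277e+00
 -4.73495351e-05 -4.31607185e-01]
```

View pics/s9.png

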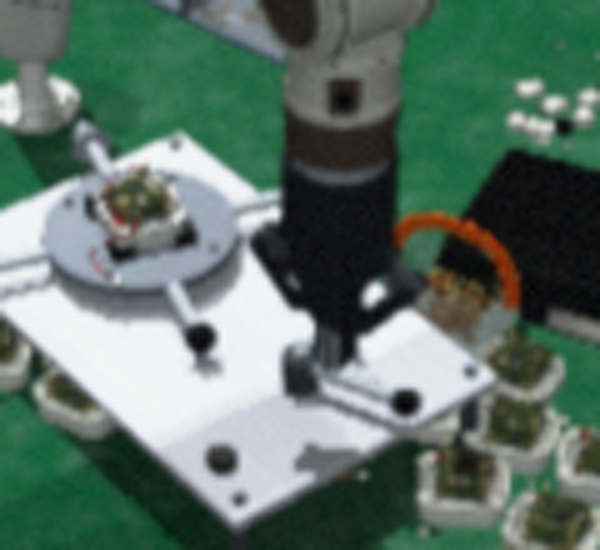

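View pics/w9.png

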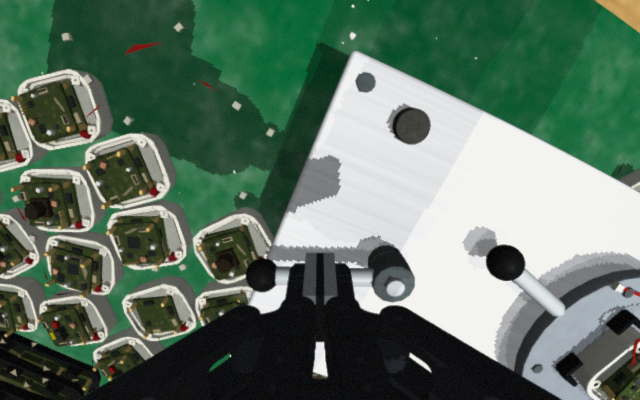

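```bash
python3 - <<'E'
from h import *
o=bot.get_obs();p,q=o['eef_pos'],o['tool_rot'];print(p)
P=wz((396,288),.106,p,q)[:2];B=wz((262,275),.093,p,q)[:2];print(P,B,np.hypot(*(P-B)))
u=(B-P)/np.hypot(*(B-P));d=p[:2]-P;print('along',u@d,'off cw',np.array([u[1],-u[0]])@d, 'ang',np.arctan2(u[1],u[0]))
E
```

```text
[ 0.50436229 -0.00625017  0.11607724]
[0.51569739 0.04999205] [ 0.54928658 -0.02911514] 0.08594290024128139
along 0.04733873064664459 off cw 0.03241476698869245 ang -1.1692616433520397
```

Emit:
{"fn": "send_rows", "kwargs": {
  "targets": [
    [[0,0,-2.5,0,0],[0,0,-4,0,0],[0,0,-4.9,0,0],[0,0,-4.9,0,0]]
  ]
}}

```text
clock: 13.45
eef_pos: [0.5047, -0.0063, 0.0672]
tool_rot: [-0.208, 0.978, 0.0, -0.0]
ft_force: [0.2, -0.3, -0.5]
grip_width: 0.0001
```

```bash
python3 - <<'E'
from h import *
o=bot.get_obs();p,q=o['eef_pos'],o['tool_rot'];print(p,o['ft_force'])
piv=np.array([.514,.051])
for f in np.r_[np.arange(-1.16,-.1,.1),-.144,-.1]:
    u=np.array([np.cos(f),np.sin(f)]);n=np.array([u[1],-u[0]])
    print(round(f,2),np.round((piv+.048*u+.017*n-p[:2])*100,2),round(f+1.16,2))
E
```

```text
[ 0.50469067 -0.00626867  0.06722739] [ 0.16546321 -0.33012895 -0.53180961]
-1.16 [1.29 0.65] 0.0
-1.06 [1.79 0.71] 0.1
-0.96 [2.29 0.82] 0.2
-0.86 [2.77 0.98] 0.3
-0.76 [3.24 1.19] 0.4
-0.66 [3.68 1.44] 0.5
-0.56 [4.09 1.74] 0.6
-0.46 [4.48 2.07] 0.7
-0.36 [4.82 2.44] 0.8
-0.26 [5.13 2.85] 0.9
-0.16 [5.4  3.28] 1.0
-0.14 [5.44 3.36] 1.02
-0.1 [5.54 3.56] 1.06
```

Emit:
{"fn": "send_rows", "kwargs": {
  "targets": [
    [[0.7,0.3,0,0,0],[1.3,0.65,0,0,0],[1.8,0.7,0,0.1,0],[2.3,0.8,0,0.2,0],[2.8,1.0,0,0.3,0],[3.25,1.2,0,0.4,0],[3.7,1.45,0,0.5,0],[4.1,1.75,0,0.6,0],[4.5,2.1,0,0.7,0],[4.8,2.45,0,0.8,0],[4.95,2.6,0,0.85,0],[4.95,2.6,0,0.85,0]]
  ]
}}

```text
clock: 14.95
eef_pos: [0.5553, 0.0198, 0.0679]
tool_rot: [-0.593, 0.805, -0.001, 0.0]
ft_force: [-0.1, -0.8, 2.3]
grip_width: -0.0001
```

```bash
python3 - <<'E'
from h import *
o=bot.get_obs();p,q=o['eef_pos'],o['tool_rot'];print(p,q,o['ft_force'],o['joint_pos'])
im=vision.camera('scene');cv2.imwrite("pics/s10.png",cv2.resize(im[130:240,250:370,::-1],None,fx=5,fy=5,interpolation=cv2.INTER_CUBIC))
im=vision.camera('wrist');cv2.imwrite("pics/w10.png",im[:,:,::-1])
E
```

```text
[0.55528939 0.01975893 0.06791839] [-5.92675595e-01  8.05440936e-01 -5.56003090e-04  4.79270156e-04] [-0.07827917 -0.79920037  2.25949536] [ 3.57926092e-02  4.42912655e-01 -7.72207667e-02  1.04924444e+00
 -3.78554164e-04 -1.23296145e+00]
```

View pics/s10.png

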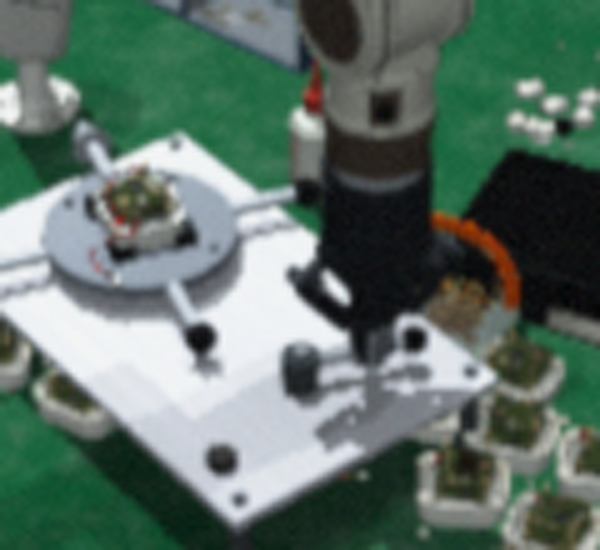

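View pics/w10.png

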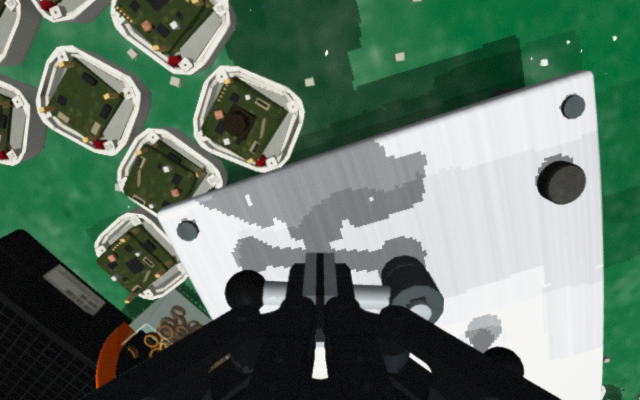

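Emit:
{"fn": "send_rows", "kwargs": {
  "targets": [
    [[0.15,0.25,0,0.05,0],[0.3,0.45,0,0.1,0],[0.4,0.6,0,0.14,0],[0.4,0.6,0,0.14,0]]
  ]
}}

```text
clock: 15.55
eef_pos: [0.559, 0.0257, 0.0677]
tool_rot: [-0.648, 0.762, -0.0, 0.001]
ft_force: [1.3, -1.7, 3.1]
grip_width: 0.0
```

Emit:
{"fn": "send_rows", "kwargs": {
  "targets": [
    [[0.05,0.15,0,0.03,0],[0.05,0.15,0,0.03,0]]
  ]
}}

```text
clock: 15.8
eef_pos: [0.5593, 0.0272, 0.0675]
tool_rot: [-0.659, 0.752, -0.0, 0.0]
ft_force: [0.4, -1.8, 2.3]
grip_width: 0.0001
```

```bash
python3 - <<'E'
from h import *
o=bot.get_obs();p,q=o['eef_pos'],o['tool_rot'];print(p,q,o['ft_force'])
im=vision.camera('wrist');cv2.imwrite("pics/w11.png",im[:,:,::-1])
E
```

```text
[0.5592761  0.02718584 0.06752893] [-6.59120493e-01  7.52037211e-01 -3.25243448e-04  3.21286524e-04] [ 0.38266567 -1.76828268  2.29307729]
```

View pics/w11.png

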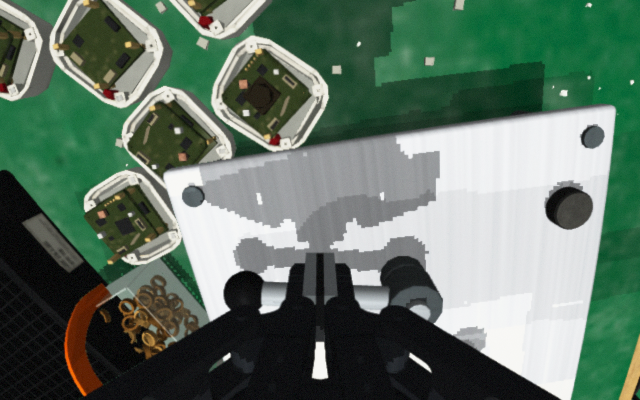

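Emit:
{"fn": "send_rows", "kwargs": {
  "targets": [
    [[0.02,0.15,0,0.02,0],[0.02,0.15,0,0.02,0]]
  ]
}}

```text
clock: 16.1
eef_pos: [0.5591, 0.0285, 0.0673]
tool_rot: [-0.667, 0.745, -0.0, -0.0]
ft_force: [2.2, -3.4, 2.4]
grip_width: 0.0002
```

Emit:
{"fn": "send_rows", "kwargs": {
  "targets": [
    [[0.02,0.15,0,0.02,0],[0.02,0.15,0,0.02,0]]
  ]
}}

```text
clock: 16.35
eef_pos: [0.5593, 0.0286, 0.0673]
tool_rot: [-0.674, 0.739, -0.001, -0.001]
ft_force: [1.8, -6.9, 2.4]
grip_width: -0.0002
```

```bash
python3 - <<'E'
from h import *
o=bot.get_obs();p,q=o['eef_pos'],o['tool_rot'];print(p,o['ft_force'])
im=vision.camera('wrist');cv2.imwrite("pics/w12.png",im[:,:,::-1])
im=vision.camera('scene');cv2.imwrite("pics/s12.png",cv2.resize(im[130:240,250:370,::-1],None,fx=5,fy=5,interpolation=cv2.INTER_CUBIC))
E
```

```text
[0.55928748 0.02861697 0.06732341] [ 1.75962424 -6.893621    2.42938655]
```

View pics/s12.png

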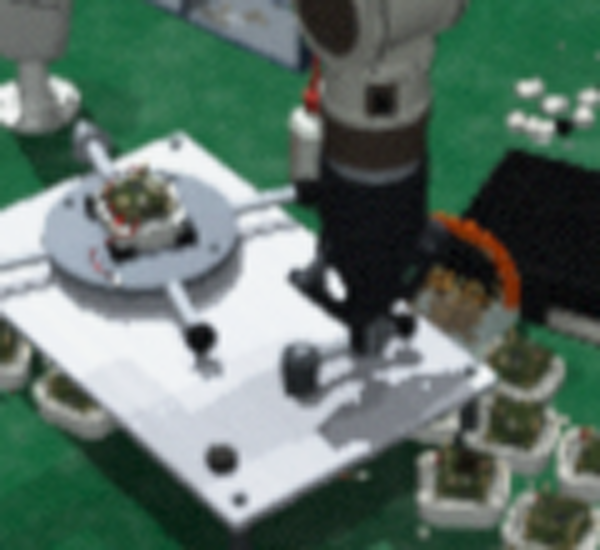

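View pics/w12.png

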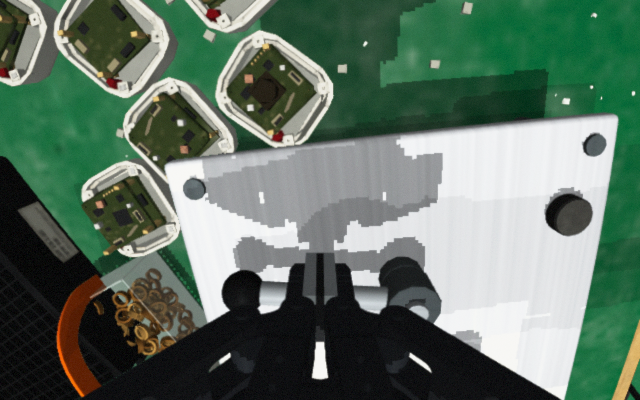

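Emit:
{"fn": "send_rows", "kwargs": {
  "targets": [
    [[0,0.1,0,0,0],[0,0.1,0,0,0],[0,-1,0,0,0],[0.2,-2,0,0,0],[0.2,-2,3,0,0],[0.2,-2,8,0,0],[0.2,-2,13,0,0],[-4,-5,16,0,0],[-8,-9,16,0,0],[-12,-13,16,0,0],[-16,-16,16,0,0],[-16,-16,16,0,0]]
  ]
}}

```text
clock: 17.95
eef_pos: [0.3965, -0.131, 0.2273]
tool_rot: [-0.672, 0.74, 0.001, -0.0]
ft_force: [1.5, -0.2, 0.8]
grip_width: -0.0003
```

```bash
python3 - <<'E'
from h import *
o=bot.get_obs();p,q=o['eef_pos'],o['tool_rot'];print(p,o['ft_force'])
im=vision.camera('scene');cv2.imwrite("pics/s13.png",cv2.resize(im[100:250,210:360,::-1],None,fx=4,fy=4,interpolation=cv2.INTER_CUBIC))
im=vision.camera('top');cv2.imwrite("pics/t13.png",cv2.resize(im[120:245,170:360,::-1],None,fx=4.2,fy=4.2,interpolation=cv2.INTER_CUBIC))
E
```

```text
[ 0.39650694 -0.13095014  0.2272869 ] [ 1.54402038 -0.18763312  0.76796157]
```

View pics/s13.png

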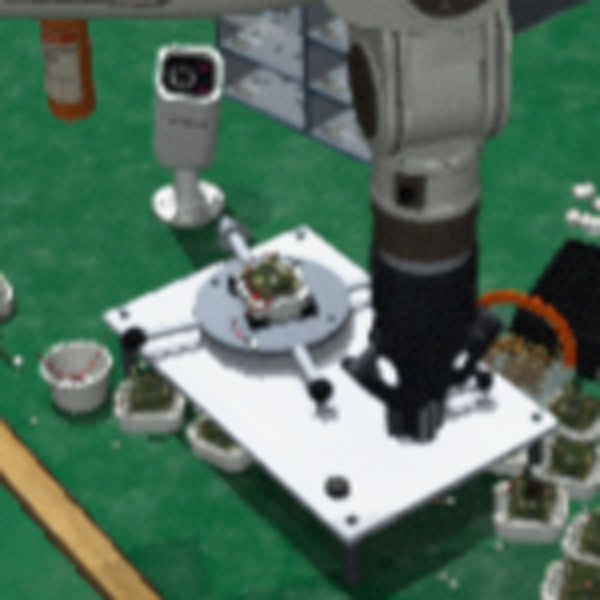

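View pics/t13.png

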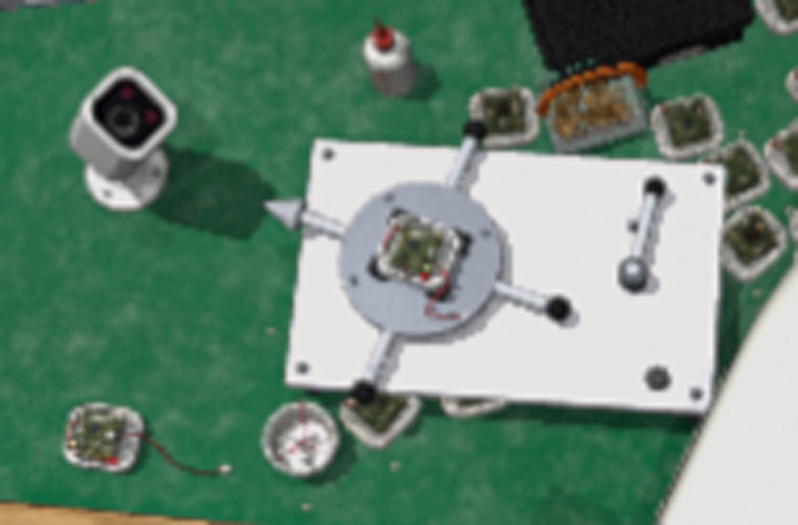

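```bash
python3 - <<'E' | tail -4
from fit2 import *
B=atz(T((655,186)),'top',.093);P=atz(T((632,270)),'top',.106)
for k in (model(p)['lp'],P): print('lever',np.arctan2(B[1]-k[1],B[0]-k[0])+np.pi/2-p[2],np.hypot(*(B-k)[:2]))
t,f=th_of(dict(a=(364,390),b=(558,308),c=(474,130),tip=(266,209)),dict(a=(133,338),b=(320,390)))
print('th',t,np.round(f,1)); 
E
```

```text
bearing foot 1.295400031562147 turn 1.5610035403484042 r 0.31749691313180545
lever 1.4059238433583485 0.0913118383694654
lever 1.3931954554929271 0.08871600958766697
th 1.3024747028443011 [-0.2  0.5  0.3 -0.5  0.4 -0.2 -1.4  0.  -0.  -0.9 -0.2  0.5]
```

Lever measures about 1.40 rad (home). The arrow error is about 0.01 rad, roughly 3 mm at the foot. The arm is clear of everything.

```bash
python3 - <<'E'
from workcell import bot
print(bot.get_obs()['joint_vel'].round(3)); print(bot.job_done())
E
```

```text
[ 0.029  0.021  0.021 -0.004 -0.004  0.003]
the job is handed in; nothing more can be done
None
```

The arrow arm now points at the bullet camera's foot and the lock lever is home against its stop. I handed the job in at about 18 s with the arm raised clear. No verdict was reported.

- **Turntable:** I pushed the −x spoke (the one with ball_b) round by about 1.57 rad with the closed fingertips. The arrow measures 1.30 rad against a bearing to the foot of 1.29–1.295 rad. That is about 3–4 mm off at the foot, and the limit is 25 mm.
- **Lever:** I pushed it until it stopped moving and the force began to rise, reaching about 7 N. I pressed 1 mm further before backing off, and did not read the force after that. From the top picture it measures 1.39–1.41 rad.
- **Other things:** In the last scene and top pictures the bullet camera and the nearby bystanders looked unmoved. I checked this by eye, not by measurement. Measured force readings never exceeded about 7 N.

**What disagreed:** On the first sweep the fingers passed over the spoke without touching it. Both the scene and wrist pictures showed the fingertips about 20 mm higher than the reported TCP. I went back, lowered the tool by about 18 mm, and the push then worked as planned.

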